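# Feed a test block under the sprung flap of the specimen chute

## Task

Press the yellow pedal of the specimen chute down with one fingertip and keep it down so that the orange flap stays fully open, and meanwhile push the grey test block along the deck with the other fingertip, under the open flap and over the lip, so that it slides down into the chute's tray. Then let the pedal up so that the flap springs shut behind it. Do not pick the block up or shove it against the flap, do not let the flap close on it, and leave the other things on the bench alone.

Things in the scene. Friction and masses are not known exactly. Their poses are not given: they have to be found in the camera images.
- chute: Fixed specimen chute, grey, blue and steel, about 330 x 190 mm. Origin on the bench exactly under the lip of its deck, midway across the lane; x points along the lane, the way the block is pushed, y to the left towards the yellow pedal, z up. All x, y below are in this frame.
- lip (a point): Middle of the lip, where the level deck ends (x = 0, 70 mm above the bench). The deck, x = -150 to 0 mm, is a lane 46 mm wide between guides 8 mm high and 5 mm thick. Past the lip a slippery ramp falls at 41 degrees to the tray: a block whose centre is pushed a few mm past the lip tips and slides down by itself.
- tray (a point): Middle of the floor of the open steel tray at the foot of the ramp, 12 mm above the bench; the floor spans x = 66 to 167 mm and is 52 mm wide, with walls up to 42 mm above the bench.
- crossbar (a point): Middle of the top of the blue frame over the lip that carries the flap: crossbar from x = 0 to 12 mm, its underside 49 mm and top 55 mm above the deck, on posts at y = +-30 mm (x = -1 to 13 mm). An upright finger cannot go past it, and need not.
- block_mid (a point): Centre of the grey mortar test block that stands on the deck in the lane, short of the flap: 50 mm long (along the lane), 40 mm wide, 30 mm high, 90 to 180 g. Its x axis is along its length, z up.
- flap (a joint): Orange sprung flap, 46 mm wide, 41 mm long, hung from a shaft at x = 6 mm, 44 mm above the deck. 0 = closed, hanging across the lane; it swings inwards and up over the ramp, away from the robot; 1.28 rad = fully open, almost level, at least 34 mm clear over the deck. Linked to the pedal (angle = 4.4 x pedal angle), it shuts by itself when the pedal is let go.
- pedal (a joint): Angle of the yellow pedal, rad: 0 = up (flap closed), 0.29 = fully down against its stop (flap fully open). Spring-loaded: on its part beside the deck it takes about 2 to 4 N to start and 4 to 8 N to hold down, more nearer the lip.
- pedal_end (a point): Middle of the top edge of the pedal's free end, the end nearer the robot. The pedal is a yellow bar with black strips, 190 x 30 x 8 mm, running beside the lane at y = 53 to 83 mm, 68 mm from lane middle to pedal middle. Up, it slopes up towards the robot and this point is at x = -131 mm, 140 mm above the bench.
- pivot (a point): The pedal's pivot, at its far end beside the ramp (x = 50, y = 68 mm, 82 mm above the bench). Fully down, the pedal is level from here to x = -140 mm with its top 86 mm above the bench (16 mm above the deck), so one fingertip can slide along it while the other, at the same height, pushes the block at about half its height.
- spare_a: Bystander: a grey mortar block of 50 x 40 x 30 mm on the bench to the right of the chute. Origin at the centre of its underside.
- spare_b: Bystander: a reddish block of 50 x 40 x 30 mm on the bench to the right of the chute. Origin at the centre of its underside.
- bowl: Bystander: white bowl, 110 mm across, 55 mm high, right of the tray. Origin at the centre of its underside.
- weight: Bystander: brass weight, 38 mm across, 62 mm high, on the bench to the left of the pedal. Origin at the centre of its underside.
- vicat_ring: Bystander: black ring mould, 80 mm across, 40 mm high. Origin at the centre of its underside.
- timer: Bystander: yellow timer standing upright, 22 x 62 x 62 mm. Origin at the centre of its underside.
- cup: Bystander: aluminium cup, 66 mm across, 60 mm high. Origin at the centre of its underside.
There are look-alikes about, which are no part of the job. Leave any turquoise look-alike of the part that bears block_mid alone.

How it is judged:
By the outcome, as a careful person would: the job done as asked, in the order asked, and still so for the second after the job is handed in, with the robot touching nothing.
It also fails if it takes over 48 s, if anything falls off the work surface, if the arm or the gripper's body presses on something with over 40 N, if the wrist force passes 120 N, or if a joint passes its speed limit or range.

## Robot

A 7-joint arm with a two-finger parallel gripper is mounted at the origin on the work surface. World frame = base frame: x ahead of the robot, y to its left, z up, the work surface at z = 0. Lengths are in mm, angles in rad, forces in N, time in s.
With the tool pointing down it reaches from about 400 to 875 mm from the base axis. Payload 6.5 kg.
Tool frame: the origin (TCP) lies midway between the tips of the shut fingers; the grasp point (between the pads) lies 19 mm behind it; z points along the fingers, y is the direction in which the jaws open and shut (so a half turn about z gives the same grasp; the last joint's range is limited). The gripper opens to 85 mm and grips with 20 to 120 N. Pads are 22 mm wide; open, the fingers measure 114 mm over their backs; the gripper's body (76 mm by 85 mm) begins 54 mm behind the grasp point. The pads swing forward as they close: fully open they stand 13 mm farther back than shut.
Start: joints at [1.234, 0.536, -0.004, 1.538, 0.003, 1.067, -0.071], TCP at [173.872, -626.305, 231.29] pointing down, gripper open.
Joint ranges: [-2.7, 2.7], [-0.37, 2.16], [-1.27, 1.26], [0.24, 2.4], [-1.31, 4.45], [0.19, 1.91], [-2.76, 2.76]. Speed limits (rad/s): [2.39, 2.39, 3.14, 3.14, 3.14, 3.14, 3.14].

## Interface

Orientations are given as a unit quaternion [w, x, y, z].
In Python, from rig import get_obs, read_camera, hand_in gives the robot as it stands.
- The arm moves only by the shell command python3 -m handwheel 'ROWS' [FORCE]. ROWS is JSON, a list of rows, each an object of numbers: "tx", "ty", "tz": the shift along the tool's x, y, z in mm; "rx", "ry", "rz": the turn, a rotation vector about the tool's x, y, z in rad; "jaw": the opening in per cent of the stroke, from 0 (shut) to 100 (fully open). In form: [{"tx": .., "ty": .., "tz": .., "rx": .., "ry": .., "rz": .., "jaw": ..}, ...]. A call has exactly 8 rows; each row is the pose to reach, as a shift and turn from the pose commanded when the call began, along the tool's axes at that moment; what a row does not reach only later rows make up. A row lasts 1/12 s, in which the tool goes at most 41.7 mm and 7.16 degrees, less where a joint would pass 70% of its speed; a pose out of reach is approached as far as the arm can. A call with a gripper value outside its range is refused whole. The fingers move at their own pace and stop on an object; FORCE is the grip in N (left out, the last holds). Time passes only in rows, so rows that repeat a pose let the fingers close, or fill a call up. It gives the time, the measured TCP pose, the force and the opening at its end, in the units of the state.
- get_obs(): the state, without advancing time (a new reading comes with each control period).
- read_camera(name): name is "scene" or "top" or "wrist"; returns a dict with "img" (384x512x3 uint8, blue, green, red), "depth" (384x512 float32, mm along the optical axis (not along the pixel's ray), 0 where there is no reading), "mtx" (3x3 intrinsics, pixels), "dist_coeffs" ([k1, k2, p1, p2, k3] as OpenCV has them; the pictures are not rectified), "world_from_camera" (4x4, takes a point from camera to world coordinates); the wrist camera has in their place "T_tool_cam" (4x4, takes a point from camera to tool coordinates, whose origin is the TCP and whose axes are the flange's). Camera axes: x right, y down, z forward; pixel columns grow to the right and rows downward; lengths in mm; the calibration is good to about 2 mm. A picture is of the moment at which its call begins: read the wrist's pose just before it.
- hand_in(): hands the job in, once; it reports no verdict.
The state is a dict: "time": time; "qpos": joint angles; "qvel": joint speeds; "effort": joint torques, N m; "eef_pos": TCP position; "eef_rot": TCP orientation; "wrist_force": force on the tool from outside, world axes, zero at the start; "wrist_torque": the same for the moment, N m; "width": finger opening in mm.
Only numpy, scipy, OpenCV 4.12 (cv2) and the standard library are available. Lean on these libraries where they do the work, as an engineer would, in place of code of your own. Each camera call takes 0.05 s, during which the arm holds its last target.

## Working session

There is one attempt and no reset: what is moved stays moved. The work goes in short steps, Python scripts to look and compute and a shell command to move; the robot and the scene stay as the last step left them, time stands still between calls to the robot, and variables do not carry over. Pictures are saved under pics/ and viewed, and the job is handed in when it is done.

```bash
ls; mkdir -p pics; python3 - <<'E'
from rig import *
import cv2,numpy as np
o=get_obs(); print({k:np.round(v,3).tolist() for k,v in o.items()})
for n in ("scene","top","wrist"):
    r=read_camera(n); cv2.imwrite(f"pics/{n}0.png",r["img"]); np.savez(f"{n}0.npz",**r)
    print(n,np.round(r["mtx"],1).tolist(),np.round(r["dist_coeffs"],3).tolist(),np.round(r.get("world_from_camera",r.get("T_tool_cam")),3).tolist())
E
```

```text
pics
{'time': 0.0, 'qpos': [1.234, 0.537, -0.004, 1.539, 0.003, 1.067, -0.071], 'qvel': [0.001, 0.0, 0.002, 0.001, 0.0, -0.0, -0.001], 'effort': [-0.0, -58.341, 1.049, -25.911, 0.012, 0.009, 0.0], 'eef_pos': [173.731, -625.738, 230.396], 'eef_rot': [-0.001, 0.991, 0.135, -0.0], 'wrist_force': [0.415, -0.043, 0.372], 'wrist_torque': [0.023, -0.001, -0.063], 'width': 85.542}
scene [[417.9, 0.0, 249.4], [0.0, 417.9, 198.7], [0.0, 0.0, 1.0]] [-0.035, 0.0, 0.0, 0.0, 0.0] [[-0.713, 0.441, -0.545, 1135.582], [0.701, 0.454, -0.549, 549.561], [0.005, -0.774, -0.633, 773.381], [0.0, 0.0, 0.0, 1.0]]
top [[459.9, 0.0, 252.7], [0.0, 459.9, 185.3], [0.0, 0.0, 1.0]] [-0.178, 0.0, 0.0, 0.0, 0.0] [[0.01, -0.981, 0.195, 346.751], [-1.0, -0.013, -0.014, -4.169], [0.016, -0.195, -0.981, 1275.825], [0.0, 0.0, 0.0, 1.0]]
wrist [[312.9, 0.0, 260.5], [0.0, 312.9, 188.9], [0.0, 0.0, 1.0]] [-0.087, 0.0, 0.0, 0.0, 0.0] [[-0.0, -0.955, -0.296, 75.936], [1.0, -0.0, -0.001, 0.758], [0.001, -0.296, 0.955, -142.36], [0.0, 0.0, 0.0, 1.0]]
```

View pics/scene0.png

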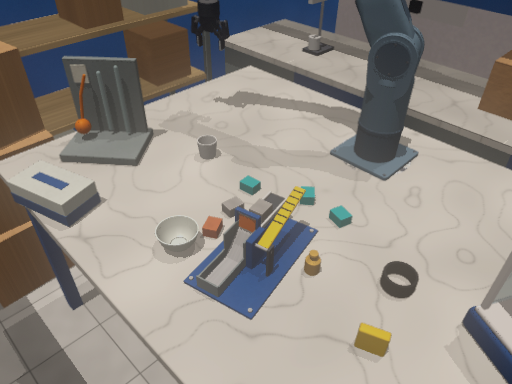

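View pics/top0.png

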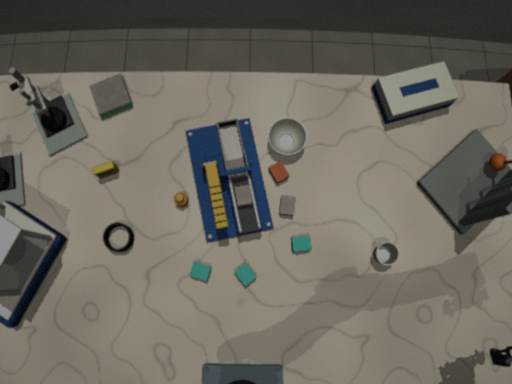

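View pics/wrist0.png

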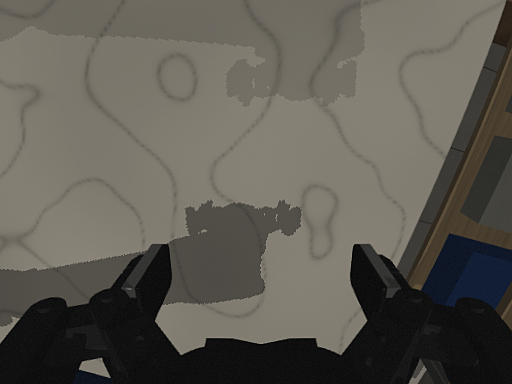

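The chute is at about top (230,180). Grey candidates: the block in the lane at top (241,187), and spare_a at (287,205). The turquoise ones at (201,271), (245,275) and (301,244) are look-alikes. The description points to the one in the lane, so I'll check it in a close crop.

```bash
python3 - <<'E'
import cv2,numpy as np
t=cv2.imread("pics/top0.png")[110:250,170:310]; s=cv2.imread("pics/scene0.png")[170:320,180:330]
a=np.hstack([cv2.resize(t,(560,560),interpolation=cv2.INTER_CUBIC)])
cv2.imwrite("pics/topc.png",cv2.convertScaleAbs(a,alpha=1.6)); cv2.imwrite("pics/scenec.png",cv2.resize(s,(600,600),interpolation=cv2.INTER_CUBIC))
E
```

```text
(no output)
```

View pics/topc.png

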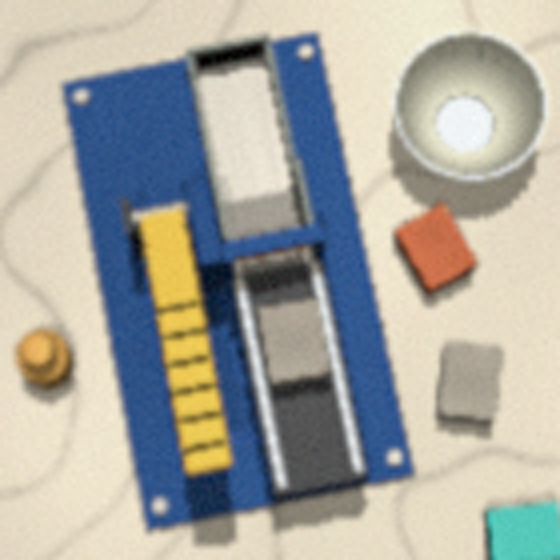

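View pics/scenec.png

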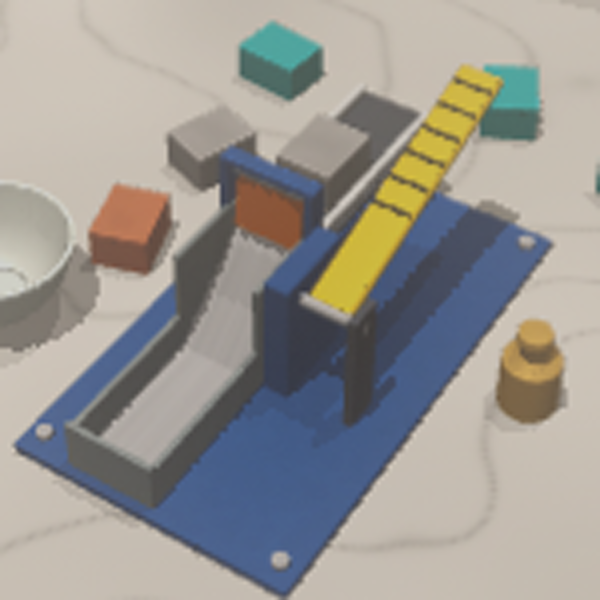

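```bash
cat > h.py <<'E'
import numpy as np,cv2
def cloud(f,T=None):
    r=np.load(f); d=r["depth"]; h,w=d.shape
    u,v=np.meshgrid(np.arange(w),np.arange(h))
    p=cv2.undistortPoints(np.stack([u,v],-1).reshape(-1,1,2).astype(np.float64),r["mtx"],r["dist_coeffs"]).reshape(h,w,2)
    P=np.dstack([p*d[...,None],d]); T=r["world_from_camera"] if T is None else T
    return P@T[:3,:3].T+T[:3,3], r["img"], d>0
E
python3 - <<'E'
from h import *
for f,box in (("top0.npz",(110,250,170,310)),("scene0.npz",(170,320,180,330))):
    P,im,ok=cloud(f); hsv=cv2.cvtColor(im,cv2.COLOR_BGR2HSV).astype(int)
    m=np.zeros(ok.shape,bool); m[box[0]:box[1],box[2]:box[3]]=1; m&=ok
    H,S,V=hsv[...,0],hsv[...,1],hsv[...,2]
    def rep(n,q):
        X=P[q]; print(f,n,len(X), np.round(np.median(X,0),1), np.round(X.min(0)),np.round(X.max(0)))
    yel=m&(abs(H-26)<6)&(S>140)&(P[...,2]>75); rep("yel",yel)
    X=P[yel]; c=X.mean(0); w=np.linalg.svd(X-c)[2][0] if len(X)<5000 else 0; print("dir",w,np.degrees(np.arctan2(w[1],w[0])),"c",c)
    rep("blue high",m&(abs(H-112)<12)&(S>120)&(P[...,2]>112))
    X=P[m&(abs(H-112)<12)&(S>120)&(P[...,2]>112)]; 
    if len(X): w=np.linalg.svd(X-X.mean(0),full_matrices=False)[2][0]; print("bardir",w,X.mean(0))
    X=P[m&(abs(H-112)<12)&(S>120)&(P[...,2]<20)];print("plate rect",cv2.minAreaRect(X[:,:2].astype(np.float32)),np.median(X[:,2]))
    g=m&(S<60)&(abs(P[...,2]-100)<5); rep("block?",g)
    X=P[g]; print(cv2.minAreaRect(X[:,:2].astype(np.float32)))
    g=m&(S<70)&(abs(P[...,2]-70)<4)&(V<80); rep("deck",g)
    if g.any(): print(cv2.minAreaRect(P[g][:,:2].astype(np.float32)))
    g=m&(S<60)&(abs(P[...,2]-78)<4)&(V>110); rep("guides",g)
    if g.any(): print(cv2.minAreaRect(P[g][:,:2].astype(np.float32)))
    g=m&(abs(P[...,2]-12)<5)&(S<60); rep("tray",g)
E
```

```text
top0.npz yel 703 [550.9  73.1 114.5] [466.  45.  83.] [643. 106. 145.]
dir [-0.93599798 -0.205348    0.28590204] -167.6259572676886 c [551.72988689  73.66140313 114.46405909]
top0.npz blue high 108 [615.3  17.5 124.4] [602. -13. 112.] [629.  51. 130.]
bardir [-2.13810481e-01  9.76874725e-01 -9.22104631e-04] [614.8219895   17.94593497 124.39904039]
plate rect ((618.7508544921875, 47.35193634033203), (325.3489990234375, 183.7784881591797), 12.427473068237305) 8.200543395224031
top0.npz block? 288 [554.5   4.2 100.1] [528. -20.  95.] [644. 116. 105.]
((595.9109497070312, 41.00433349609375), (172.40859985351562, 54.11788558959961), 41.76295471191406)
top0.npz deck 629 [5.14e+02 3.00e-01 7.00e+01] [458. -44.  66.] [651. 113.  74.]
((556.7474365234375, 25.85845947265625), (208.77719116210938, 111.21788787841797), 19.261606216430664)
top0.npz guides 159 [531.7 -11.4  77.9] [463. -39.  74.] [601.  39.  82.]
((532.5514526367188, -0.3421783447265625), (130.8984832763672, 55.981895446777344), 12.351274490356445)
top0.npz tray 1173 [720.5  34.6  11.5] [ 420. -178.    7.] [818. 217.  17.]
scene0.npz yel 692 [567.6  77.6 108. ] [469.  43.  84.] [644. 107. 140.]
dir [ 0.93490175  0.20722526 -0.28812568] 12.497811384334252 c [563.58951539  77.41211549 109.3829031 ]
  return _methods._mean(a, axis=axis, dtype=dtype,
  ret = um.true_divide(
Traceback (most recent call last):
ValueError: zero-size array to reduction operation minimum which has no identity
```

```bash
cat >> h.py <<'E'
from scipy.spatial.transform import Rotation as Ro
A=np.radians(12.4); O=np.array([608.9,16.6,0.]); RC=np.array([[np.cos(A),-np.sin(A),0],[np.sin(A),np.cos(A),0],[0,0,1]])
def toC(P): return (np.asarray(P)-O)@RC
def toW(P): return np.asarray(P)@RC.T+O
def tool(o): q=o["eef_rot"]; return Ro.from_quat([q[1],q[2],q[3],q[0]]).as_matrix()
def plan(o,tC):
    R=tool(o); d=R.T@(toW(tC)-np.array(o["eef_pos"]))
    G=np.column_stack([RC[:,0],-RC[:,1],[0,0,-1]])
    return d, Ro.from_matrix(R.T@G).as_rotvec(), toC(o["eef_pos"])
E
python3 - <<'E'
from h import *
from rig import get_obs
P,im,ok=cloud("top0.npz"); C=toC(P)
ins=ok&(C[...,0]>-165)&(C[...,0]<180)&(abs(C[...,1])<100)
b=ins&(abs(C[...,2]-100)<4)&(abs(C[...,1])<26)&(C[...,0]<-5)
X=C[b]; print("block",len(X),np.percentile(X,[2,50,98],axis=0).round(1)); print(cv2.minAreaRect(X[:,:2].astype(np.float32)))
for n,lo,hi,y0,y1,x0,x1 in (("deck",66,73,-24,24,-165,-5),("guide",75,82,-35,35,-165,-10),("bar",121,129,-40,40,-20,30),("pedal",84,150,48,90,-160,60),("tray",8,17,-24,24,60,180)):
    q=ins&(C[...,2]>lo)&(C[...,2]<hi)&(C[...,1]>y0)&(C[...,1]<y1)&(C[...,0]>x0)&(C[...,0]<x1); X=C[q]
    print(n,len(X),np.percentile(X,[2,50,98],axis=0).round(1).tolist(), np.round(np.polyfit(X[:,0],X[:,1],1),3))
o=get_obs(); print(plan(o,[-110,34,220]))
E
```

```text
block 267 [[-80.  -19.8  96.2]
 [-55.4   0.3 100.1]
 [-31.4  18.6 103.5]]
((-55.500518798828125, -0.6389217376708984), (39.71491622924805, 50.14094161987305), 88.84603118896484)
deck 539 [[-148.0, -22.1, 66.3], [-102.8, 1.0, 69.9], [-7.1, 22.8, 72.8]] [0.02  2.994]
guide 189 [[-141.9, -27.4, 75.2], [-81.6, -3.7, 78.0], [-12.9, 28.3, 81.8]] [-0.017 -1.232]
bar 121 [[-0.0, -31.1, 121.5], [6.6, 0.6, 124.5], [12.9, 32.3, 128.3]] [ 0.084 -0.307]
pedal 820 [[-128.7, 49.9, 86.8], [-40.5, 68.1, 112.8], [51.3, 83.4, 139.6]] [-5.0000e-03  6.7955e+01]
tray 555 [[64.4, -22.7, 8.4], [117.2, 0.7, 12.5], [167.6, 23.3, 16.6]] [-0.008  1.466]
(array([ 483.18395976, -542.53270732,   11.29781961]), array([-0.00135092,  0.00013218,  0.05439679]), array([-562.96992518, -534.01567405,  230.60938831]))
```

```bash
python3 -m handwheel '[{"tx":20,"ty":-22,"tz":0,"rx":0,"ry":0,"rz":0,"jaw":64},{"tx":42,"ty":-47,"tz":0,"rx":0,"ry":0,"rz":0.01,"jaw":64},{"tx":66,"ty":-74,"tz":0,"rx":0,"ry":0,"rz":0.02,"jaw":64},{"tx":90,"ty":-101,"tz":0,"rx":0,"ry":0,"rz":0.03,"jaw":64},{"tx":114,"ty":-128,"tz":0,"rx":0,"ry":0,"rz":0.04,"jaw":64},{"tx":138,"ty":-155,"tz":0,"rx":0,"ry":0,"rz":0.05,"jaw":64},{"tx":162,"ty":-182,"tz":0,"rx":0,"ry":0,"rz":0.054,"jaw":64},{"tx":186,"ty":-209,"tz":0,"rx":0,"ry":0,"rz":0.054,"jaw":64}]'
python3 -c "
from h import *;from rig import get_obs
print(plan(get_obs(),[-110,34,220]))"
```

```text
time: 0.82
eef_pos: [297.5, -373.4, 231.2]
eef_rot: [-0.0, 0.994, 0.108, -0.0]
wrist_force: [0.3, 0.0, 1.0]
width: 54.4
(array([ 277.89053286, -348.01955353,   11.18642503]), array([-9.51683359e-05,  1.63756535e-04, -8.24171448e-06]), array([-387.89156827, -314.01832842,  231.19881112]))
```

```bash
python3 -m handwheel '[{"tx":17,"ty":-21,"tz":0,"rx":0,"ry":0,"rz":0,"jaw":64},{"tx":36,"ty":-45,"tz":0,"rx":0,"ry":0,"rz":0,"jaw":64},{"tx":56,"ty":-70,"tz":0,"rx":0,"ry":0,"rz":0,"jaw":64},{"tx":76,"ty":-95,"tz":0,"rx":0,"ry":0,"rz":0,"jaw":64},{"tx":96,"ty":-120,"tz":0,"rx":0,"ry":0,"rz":0,"jaw":64},{"tx":116,"ty":-145,"tz":0,"rx":0,"ry":0,"rz":0,"jaw":64},{"tx":136,"ty":-170,"tz":0,"rx":0,"ry":0,"rz":0,"jaw":64},{"tx":156,"ty":-195,"tz":0,"rx":0,"ry":0,"rz":0,"jaw":64}]'
python3 -m handwheel '[{"tx":20,"ty":-25,"tz":0,"rx":0,"ry":0,"rz":0,"jaw":64},{"tx":40,"ty":-50,"tz":0,"rx":0,"ry":0,"rz":0,"jaw":64},{"tx":60,"ty":-75,"tz":0,"rx":0,"ry":0,"rz":0,"jaw":64},{"tx":78,"ty":-100,"tz":0,"rx":0,"ry":0,"rz":0,"jaw":64},{"tx":95,"ty":-120,"tz":0,"rx":0,"ry":0,"rz":0,"jaw":64},{"tx":110,"ty":-138,"tz":5,"rx":0,"ry":0,"rz":0,"jaw":64},{"tx":120,"ty":-150,"tz":11,"rx":0,"ry":0,"rz":0,"jaw":64},{"tx":122,"ty":-153,"tz":11,"rx":0,"ry":0,"rz":0,"jaw":64}]'
python3 - <<'E'
from h import *;from rig import *
o=get_obs();print(plan(o,[-110,34,220]))
T=np.eye(4);T[:3,:3]=tool(o);T[:3,3]=o["eef_pos"]
r=read_camera("wrist"); np.savez("w1.npz",T=T@r["T_tool_cam"],**r); cv2.imwrite("pics/w1.png",r["img"])
r=read_camera("scene"); np.savez("s1.npz",**r); cv2.imwrite("pics/s1.png",cv2.resize(r["img"][100:320,150:400],(750,660)[:2])[:600])
E
```

```text
time: 1.48
eef_pos: [407.8, -149.7, 231.3]
eef_rot: [0.0, 0.994, 0.108, 0.0]
wrist_force: [0.3, -0.4, 0.0]
width: 54.9
time: 2.15
eef_pos: [494.1, 27.5, 219.4]
eef_rot: [-0.001, 0.994, 0.11, -0.0]
wrist_force: [-0.7, 0.2, 0.2]
width: 54.5
(array([-0.19312117,  1.33706726, -0.56296177]), array([-0.00167565,  0.00051183,  0.00441807]), array([-109.81307763,   35.33884832,  219.43918292]))
```

View pics/w1.png

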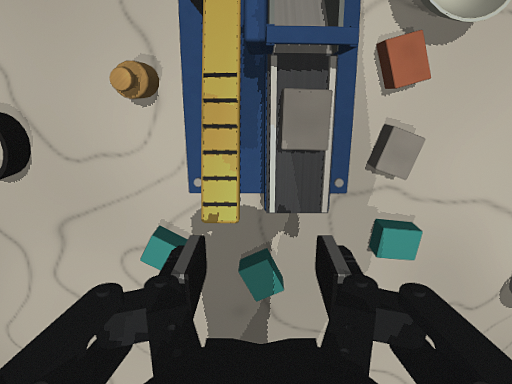

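View pics/s1.png

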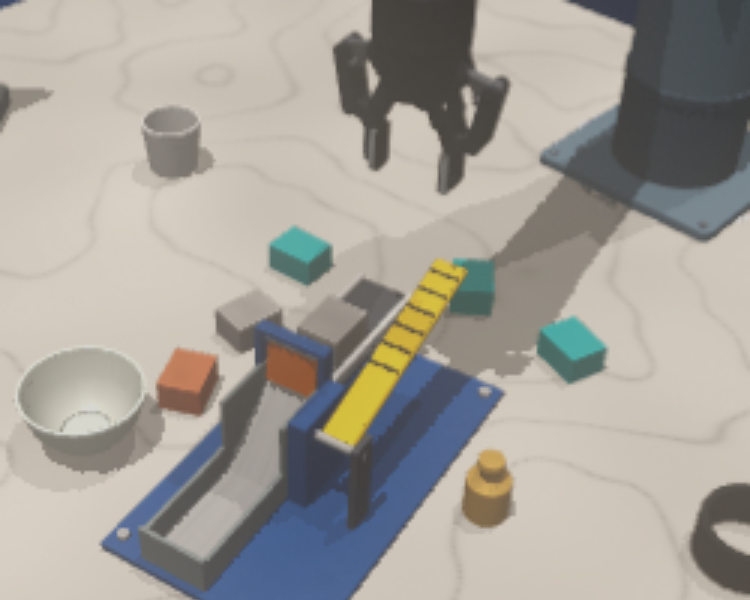

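The wrist view shows the block in the lane at (306,119), the pedal at cols 203–240, and both jaws roughly in line with pedal and lane. I'll cross-check the chute frame from this view, and the fingertip geometry.

```bash
python3 - <<'E'
from h import *
P,im,ok=cloud("w1.npz",np.load("w1.npz")["T"]); C=toC(P)
def st(n,q): X=C[q]; print(n,len(X),np.percentile(X,[1,50,99],axis=0).round(1).tolist(),np.round(np.polyfit(X[:,0],X[:,1],1),3))
z=C[...,2];x=C[...,0];y=C[...,1]
st("block",ok&(abs(z-100)<4)&(abs(y)<26)&(x<-5)&(x>-120))
hsv=cv2.cvtColor(im,cv2.COLOR_BGR2HSV)
yel=ok&(abs(hsv[...,0].astype(int)-26)<6)&(hsv[...,1]>120)&(z>84)&(x>-150)&(abs(y-68)<30)
st("pedal",yel)
st("guide",ok&(abs(z-78)<3)&(abs(y)<32)&(x<-15)&(x>-165))
st("bar",ok&(abs(z-125)<3)&(abs(y)<40)&(x>-20)&(x<30))
# fingers from both cameras: lowest points
st("finger w",ok&(z>190)&(z<260)&(abs(x+110)<40)&(abs(y-34)<60))
P,im,ok=cloud("s1.npz"); C=toC(P); z=C[...,2];x=C[...,0];y=C[...,1]
f=ok&(z>190)&(z<280)&(abs(x+110)<40)&(abs(y-34)<70)
for s in (1,-1):
    st("finger s %d"%s,f&((y-34)*s>0)&(z<235))
E
```

```text
block 2917 [[-79.5, -21.6, 97.8], [-54.4, -1.9, 99.7], [-30.6, 17.5, 101.4]] [ 0.015 -1.119]
pedal 7635 [[-128.4, 52.0, 89.9], [-45.9, 66.1, 114.7], [36.7, 80.8, 139.0]] [7.0000e-03 6.6477e+01]
guide 1432 [[-143.3, -29.4, 75.5], [-80.5, 22.2, 77.7], [-16.4, 26.8, 79.4]] [0.065 6.516]
bar 1732 [[0.3, -33.4, 122.4], [6.5, -1.3, 124.7], [13.2, 31.6, 126.5]] [-0.113 -0.314]
finger w 3514 [[-120.0, -5.6, 224.7], [-102.4, 7.8, 245.7], [-97.8, 75.2, 259.9]] [-0.108 23.324]
finger s 1 20 [[-114.4, 63.7, 223.7], [-102.8, 68.7, 230.1], [-100.1, 74.3, 233.9]] [-0.646  1.721]
finger s -1 28 [[-121.4, -3.2, 223.9], [-105.8, 6.7, 230.7], [-98.4, 8.9, 234.8]] [-0.117 -6.542]
```

```bash
python3 -m handwheel '[{"tx":0,"ty":2,"tz":10,"rx":0,"ry":0,"rz":0.004,"jaw":64},{"tx":0,"ty":2,"tz":25,"rx":0,"ry":0,"rz":0.004,"jaw":64},{"tx":0,"ty":2,"tz":40,"rx":0,"ry":0,"rz":0.004,"jaw":64},{"tx":0,"ty":2,"tz":55,"rx":0,"ry":0,"rz":0.004,"jaw":64},{"tx":0,"ty":2,"tz":67,"rx":0,"ry":0,"rz":0.004,"jaw":64},{"tx":0,"ty":2,"tz":75,"rx":0,"ry":0,"rz":0.004,"jaw":64},{"tx":0,"ty":2,"tz":80,"rx":0,"ry":0,"rz":0.004,"jaw":64},{"tx":0,"ty":2,"tz":80,"rx":0,"ry":0,"rz":0.004,"jaw":64}]'
python3 - <<'E'
from h import *;from rig import *
o=get_obs();print(plan(o,[-110,33,81]))
T=np.eye(4);T[:3,:3]=tool(o);T[:3,3]=o["eef_pos"]
r=read_camera("wrist"); np.savez("w2.npz",T=T@r["T_tool_cam"],**r); cv2.imwrite("pics/w2.png",r["img"])
r=read_camera("scene"); cv2.imwrite("pics/s2.png",cv2.resize(r["img"][140:310,170:370],None,fx=3.5,fy=3.5))
E
```

```text
time: 2.92
eef_pos: [493.4, 21.5, 139.4]
eef_rot: [0.0, 0.994, 0.106, -0.001]
wrist_force: [0.5, -0.7, 0.4]
width: 54.8
(array([ 1.81065904, -3.41850234, 58.39642855]), array([ 0.0001285 ,  0.00177016, -0.00484212]), array([-111.72379837,   29.59755878,  139.39999507]))
```

View pics/w2.png

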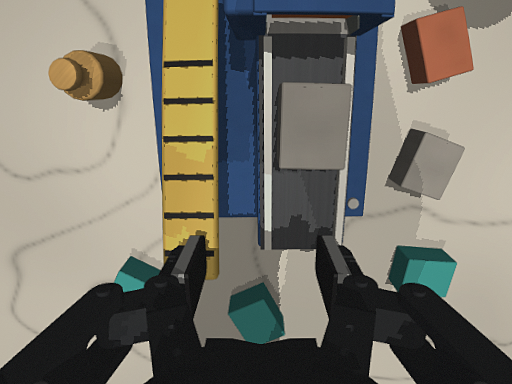

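View pics/s2.png

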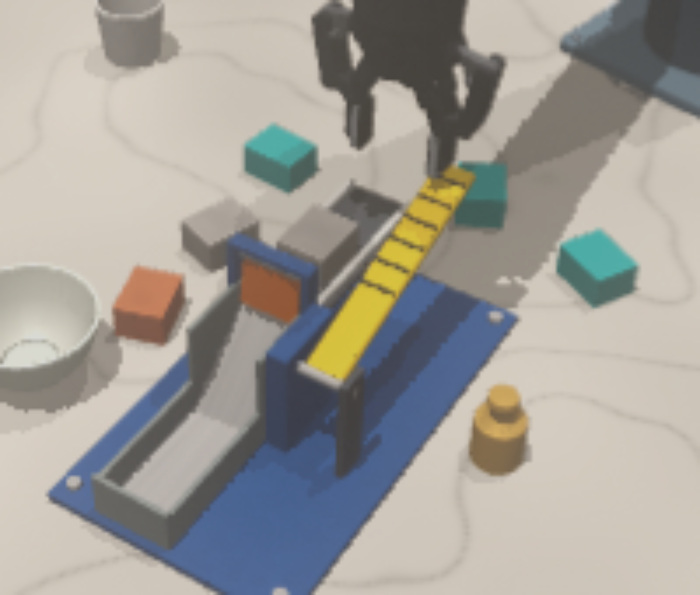

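```bash
python3 -m handwheel '[{"tx":1,"ty":-3,"tz":3,"rx":0,"ry":0,"rz":-0.004,"jaw":64},{"tx":2,"ty":-3.5,"tz":9,"rx":0,"ry":0,"rz":-0.004,"jaw":64},{"tx":2,"ty":-3.5,"tz":16,"rx":0,"ry":0,"rz":-0.004,"jaw":64},{"tx":2,"ty":-3.5,"tz":23,"rx":0,"ry":0,"rz":-0.004,"jaw":64},{"tx":2,"ty":-3.5,"tz":30,"rx":0,"ry":0,"rz":-0.004,"jaw":64},{"tx":2,"ty":-3.5,"tz":37,"rx":0,"ry":0,"rz":-0.004,"jaw":64},{"tx":2,"ty":-3.5,"tz":44,"rx":0,"ry":0,"rz":-0.004,"jaw":64},{"tx":2,"ty":-3.5,"tz":50,"rx":0,"ry":0,"rz":-0.004,"jaw":64}]'
python3 - <<'E'
from h import *;from rig import *
o=get_obs();print(plan(o,[-110,33,81]),o["wrist_force"])
E
```

```text
time: 3.68
eef_pos: [494.7, 26.2, 89.2]
eef_rot: [0.0, 0.994, 0.108, -0.001]
wrist_force: [-2.6, -0.0, 2.7]
width: 54.3
(array([-0.56546399,  0.90417764,  8.24593487]), array([1.23259855e-05, 1.54125786e-03, 5.16648084e-04]), array([-109.42229483,   33.90457458,   89.24504276])) [-2.57223581 -0.04579522  2.73569178]
```

```bash
python3 -m handwheel '[{"tx":0,"ty":0,"tz":3,"rx":0,"ry":0,"rz":0,"jaw":64},{"tx":0,"ty":0,"tz":6,"rx":0,"ry":0,"rz":0,"jaw":64},{"tx":0,"ty":0,"tz":7,"rx":0,"ry":0,"rz":0,"jaw":64},{"tx":0,"ty":0,"tz":8,"rx":0,"ry":0,"rz":0,"jaw":64},{"tx":0,"ty":0,"tz":9,"rx":0,"ry":0,"rz":0,"jaw":64},{"tx":0,"ty":0,"tz":9,"rx":0,"ry":0,"rz":0,"jaw":64},{"tx":0,"ty":0,"tz":9,"rx":0,"ry":0,"rz":0,"jaw":64},{"tx":0,"ty":0,"tz":9,"rx":0,"ry":0,"rz":0,"jaw":64}]'
python3 - <<'E'
from h import *;from rig import *
o=get_obs();print(plan(o,[-110,33,81]),o["wrist_force"],o["wrist_torque"])
T=np.eye(4);T[:3,:3]=tool(o);T[:3,3]=o["eef_pos"]
r=read_camera("wrist"); np.savez("w3.npz",T=T@r["T_tool_cam"],**r); cv2.imwrite("pics/w3.png",r["img"])
r=read_camera("scene"); cv2.imwrite("pics/s3.png",cv2.resize(r["img"][140:310,170:370],None,fx=3.5,fy=3.5))
E
```

```text
time: 4.35
eef_pos: [495.3, 26.4, 81.8]
eef_rot: [0.0, 0.994, 0.108, -0.0]
wrist_force: [-4.4, -0.7, 8.1]
width: 54.8
(array([-1.15455983,  0.92347735,  0.76488417]), array([0.00027173, 0.00019256, 0.0005179 ]), array([-108.84577141,   33.92428299,   81.76441083])) [-4.43751802 -0.68392098  8.0586571 ] [0.09699026 1.06936769 0.13493629]
```

View pics/w3.png

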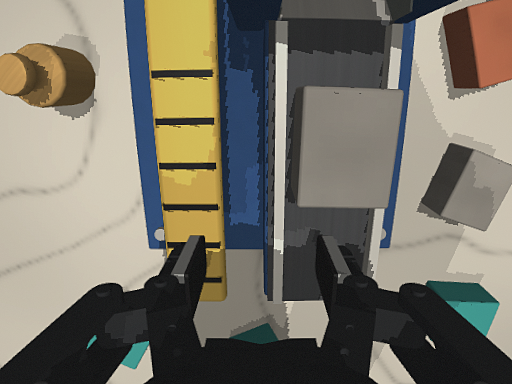

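View pics/s3.png

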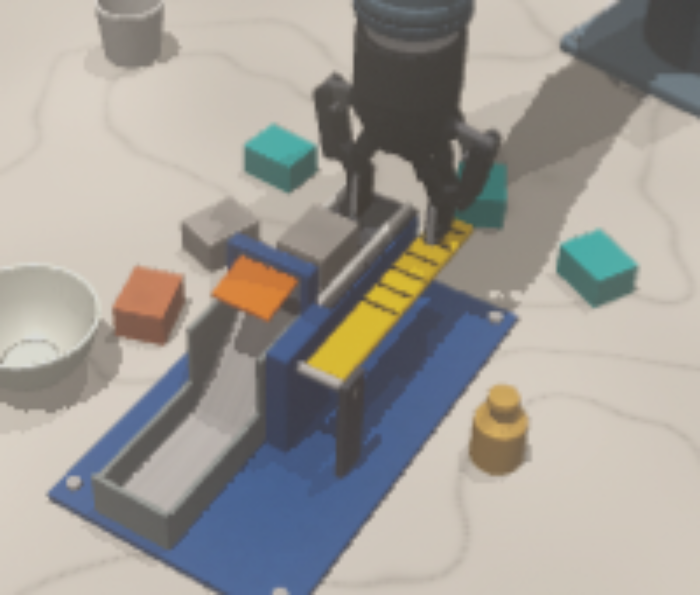

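```bash
python3 - <<'E'
from h import *
P,im,ok=cloud("w3.npz",np.load("w3.npz")["T"]); C=toC(P)
z=C[...,2];x=C[...,0];y=C[...,1]
hsv=cv2.cvtColor(im,cv2.COLOR_BGR2HSV)
q=ok&(abs(hsv[...,0].astype(int)-26)<6)&(hsv[...,1]>120)&(z>75)&(x>-150)&(abs(y-68)<20)
X=C[q]; print(len(X),np.percentile(X,[1,50,99],axis=0).round(1),np.polyfit(X[:,0],X[:,2],1))
b=ok&(abs(z-100)<4)&(abs(y)<26)&(x<-5)&(x>-98); print(np.percentile(C[b],[1,50,99],axis=0).round(1))
g=ok&(abs(z-78)<3)&(abs(y)<32)&(x<-15)&(x>-120);print(np.percentile(C[g],[1,50,99],axis=0).round(1))
f=ok&(z>84)&(z<110)&(x<-90)&(x>-130)&(hsv[...,1]<80)
for s in(1,-1): k=f&((y-34)*s>0); print(np.percentile(C[k],[1,50,99],axis=0).round(1))
E
```

```text
15509 [[-134.2   51.9   82.3]
 [ -45.7   64.7   85.5]
 [   3.6   80.6   87.1]] [3.80555653e-03 8.55931496e+01]
[[-96.9 -21.5  97.7]
 [-53.4  -1.4  99.6]
 [-30.8  17.5 101.2]]
[[-119.   -29.1   75.3]
 [ -61.9   23.    77.6]
 [ -15.7   26.8   79.6]]
[[-124.8   54.6   85.2]
 [-101.8   61.6   99.3]
 [ -97.    78.1  109.8]]
[[-119.1   -7.4   86.9]
 [-101.6    5.1  100.2]
 [ -97.     6.4  109.8]]
```

```bash
python3 -m handwheel '[{"tx":2,"ty":0,"tz":1,"rx":0,"ry":0,"rz":0,"jaw":64},{"tx":6,"ty":0,"tz":2,"rx":0,"ry":0,"rz":0,"jaw":64},{"tx":10,"ty":0,"tz":2,"rx":0,"ry":0,"rz":0,"jaw":64},{"tx":14,"ty":0,"tz":2,"rx":0,"ry":0,"rz":0,"jaw":64},{"tx":18,"ty":0,"tz":2,"rx":0,"ry":0,"rz":0,"jaw":64},{"tx":22,"ty":0,"tz":2,"rx":0,"ry":0,"rz":0,"jaw":64},{"tx":26,"ty":0,"tz":2,"rx":0,"ry":0,"rz":0,"jaw":64},{"tx":30,"ty":0,"tz":2,"rx":0,"ry":0,"rz":0,"jaw":64}]'
python3 - <<'E'
from h import *;from rig import *
o=get_obs();print(plan(o,[-28,33,81]),o["wrist_force"],o["wrist_torque"])
T=np.eye(4);T[:3,:3]=tool(o);T[:3,3]=o["eef_pos"]
r=read_camera("wrist"); np.savez("w4.npz",T=T@r["T_tool_cam"],**r); cv2.imwrite("pics/w4.png",r["img"])
r=read_camera("scene"); cv2.imwrite("pics/s4.png",cv2.resize(r["img"][140:310,170:370],None,fx=3.5,fy=3.5))
E
```

```text
time: 5.12
eef_pos: [520.9, 31.9, 80.4]
eef_rot: [0.001, 0.994, 0.108, -0.004]
wrist_force: [-12.4, -3.0, 29.9]
width: 54.7
(array([54.64114216,  0.86487347, -0.99245199]), array([0.00142222, 0.00800008, 0.00088593]), array([-82.64808229,  33.81536044,  80.44351715])) [-12.39326902  -2.96357739  29.8815017 ] [0.24309012 3.23610989 0.28729951]
```

View pics/w4.png

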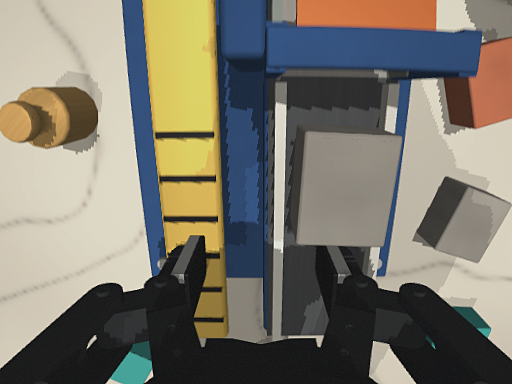

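View pics/s4.png

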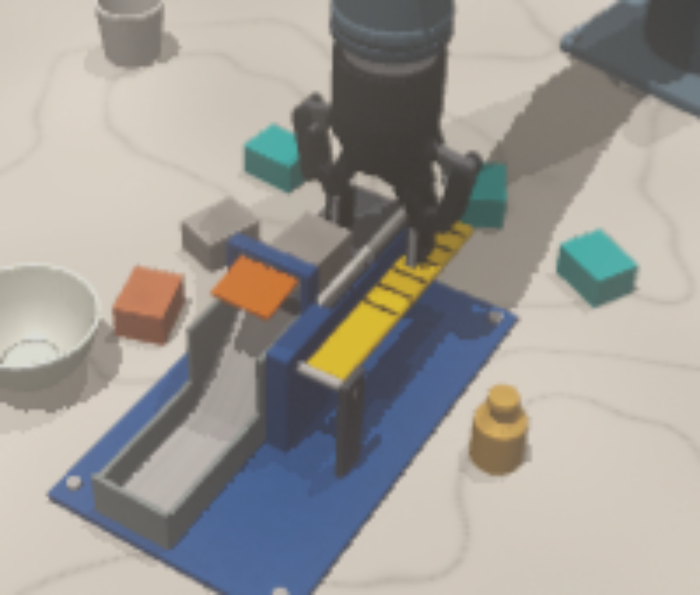

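```bash
python3 -m handwheel '[{"tx":3,"ty":0.5,"tz":-0.5,"rx":0,"ry":0,"rz":0,"jaw":64},{"tx":7,"ty":0.5,"tz":-1,"rx":0,"ry":0,"rz":0,"jaw":64},{"tx":11,"ty":0.5,"tz":-1,"rx":0,"ry":0,"rz":0,"jaw":64},{"tx":15,"ty":0.5,"tz":-1,"rx":0,"ry":0,"rz":0,"jaw":64},{"tx":19,"ty":0.5,"tz":-1,"rx":0,"ry":0,"rz":0,"jaw":64},{"tx":23,"ty":0.5,"tz":-1,"rx":0,"ry":0,"rz":0,"jaw":64},{"tx":27,"ty":0.5,"tz":-1,"rx":0,"ry":0,"rz":0,"jaw":64},{"tx":31,"ty":0.5,"tz":-1,"rx":0,"ry":0,"rz":0,"jaw":64}]'
python3 - <<'E'
from h import *;from rig import *
o=get_obs();print(plan(o,[-28,33,81]),o["wrist_force"],o["wrist_torque"])
T=np.eye(4);T[:3,:3]=tool(o);T[:3,3]=o["eef_pos"]
r=read_camera("wrist"); np.savez("w5.npz",T=T@r["T_tool_cam"],**r); cv2.imwrite("pics/w5.png",r["img"])
r=read_camera("scene"); cv2.imwrite("pics/s5.png",cv2.resize(r["img"][140:310,170:370],None,fx=3.5,fy=3.5))
E
```

```text
time: 5.88
eef_pos: [551.6, 38.2, 81.3]
eef_rot: [0.001, 0.994, 0.108, -0.004]
wrist_force: [-20.4, -4.6, 27.0]
width: 54.4
(array([23.28847608,  0.4501312 ,  0.08309123]), array([0.00106759, 0.00766861, 0.00086839]), array([-51.28753812,  33.4300917 ,  81.26120883])) [-20.42896329  -4.56091141  27.04703248] [-0.16217578  4.5692179   0.57997194]
```

View pics/w5.png

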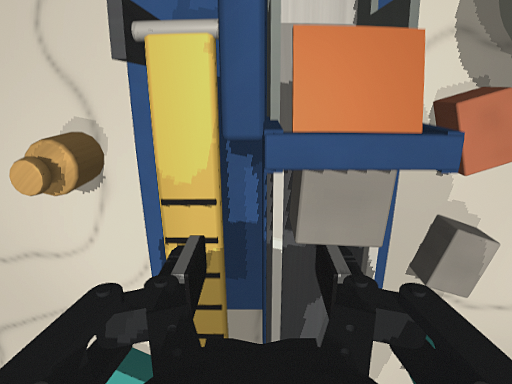

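View pics/s5.png

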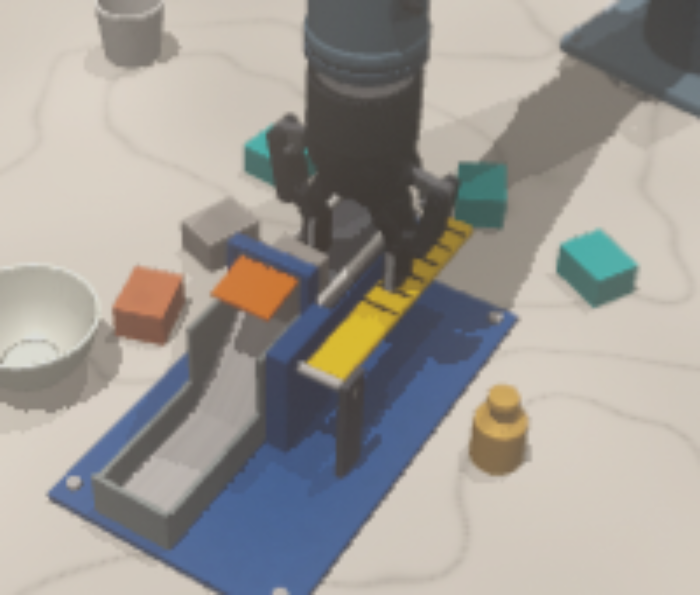

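```bash
python3 -m handwheel '[{"tx":3,"ty":0.3,"tz":-0.5,"rx":0,"ry":0,"rz":0,"jaw":64},{"tx":7,"ty":0.3,"tz":-0.5,"rx":0,"ry":0,"rz":0,"jaw":64},{"tx":11,"ty":0.3,"tz":-0.5,"rx":0,"ry":0,"rz":0,"jaw":64},{"tx":15,"ty":0.3,"tz":-0.5,"rx":0,"ry":0,"rz":0,"jaw":64},{"tx":19,"ty":0.3,"tz":-0.5,"rx":0,"ry":0,"rz":0,"jaw":64},{"tx":23,"ty":0.3,"tz":-0.5,"rx":0,"ry":0,"rz":0,"jaw":64},{"tx":25,"ty":0.3,"tz":-0.5,"rx":0,"ry":0,"rz":0,"jaw":64},{"tx":25,"ty":0.3,"tz":-0.5,"rx":0,"ry":0,"rz":0,"jaw":64}]'
python3 - <<'E'
from h import *;from rig import *
o=get_obs();print(plan(o,[-28,33,81]),o["wrist_force"],o["wrist_torque"])
T=np.eye(4);T[:3,:3]=tool(o);T[:3,3]=o["eef_pos"]
r=read_camera("wrist"); np.savez("w6.npz",T=T@r["T_tool_cam"],**r); cv2.imwrite("pics/w6.png",r["img"])
r=read_camera("scene"); cv2.imwrite("pics/s6.png",cv2.resize(r["img"][140:310,170:370],None,fx=3.5,fy=3.5))
E
```

```text
time: 6.65
eef_pos: [578.3, 43.8, 81.8]
eef_rot: [0.0, 0.994, 0.108, -0.002]
wrist_force: [-10.6, -2.6, 17.5]
width: 54.7
(array([-3.93058639,  0.17524185,  0.84501438]), array([0.00059765, 0.0032078 , 0.00070544]), array([-24.06684815,  33.17851677,  81.83229602])) [-10.62890307  -2.64811285  17.51296118] [-0.03188453  2.40280357  0.31469499]
```

View pics/w6.png

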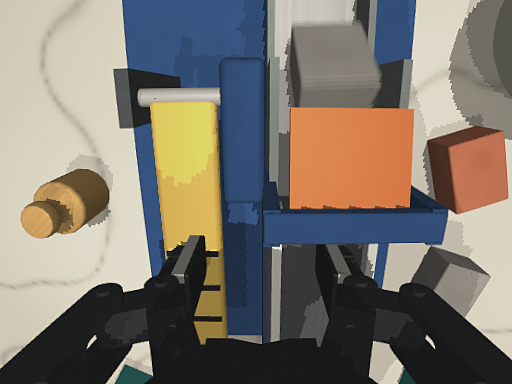

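View pics/s6.png

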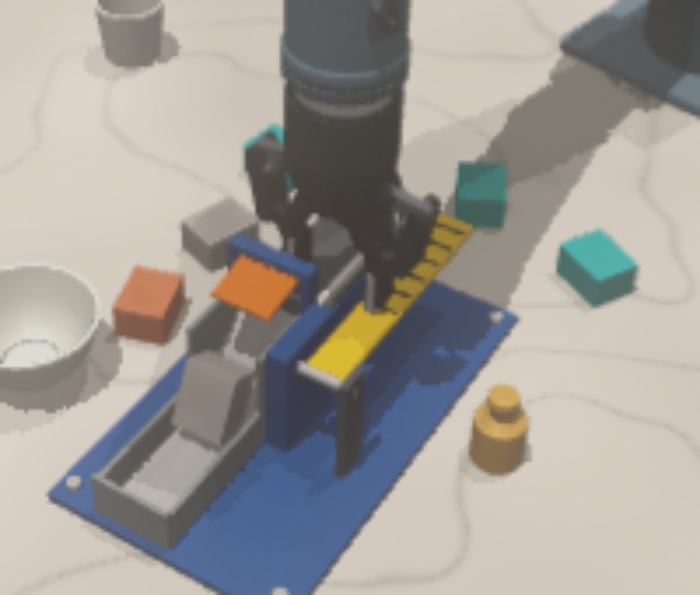

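The block is sliding into the tray with the flap still open. I'll hold for a moment before looking again.

```bash
python3 -m handwheel '[{"tx":0,"ty":0,"tz":0,"rx":0,"ry":0,"rz":0,"jaw":64},{"tx":0,"ty":0,"tz":0,"rx":0,"ry":0,"rz":0,"jaw":64},{"tx":0,"ty":0,"tz":0,"rx":0,"ry":0,"rz":0,"jaw":64},{"tx":0,"ty":0,"tz":0,"rx":0,"ry":0,"rz":0,"jaw":64},{"tx":0,"ty":0,"tz":0,"rx":0,"ry":0,"rz":0,"jaw":64},{"tx":0,"ty":0,"tz":0,"rx":0,"ry":0,"rz":0,"jaw":64},{"tx":0,"ty":0,"tz":0,"rx":0,"ry":0,"rz":0,"jaw":64},{"tx":0,"ty":0,"tz":0,"rx":0,"ry":0,"rz":0,"jaw":64}]'
python3 - <<'E'
from h import *;from rig import *
r=read_camera("scene"); np.savez("s7.npz",**r); cv2.imwrite("pics/s7.png",cv2.resize(r["img"][140:310,170:370],None,fx=3.5,fy=3.5))
E
```

```text
time: 7.42
eef_pos: [578.3, 43.8, 81.9]
eef_rot: [0.0, 0.994, 0.108, -0.001]
wrist_force: [-9.8, -2.6, 17.3]
width: 54.2
```

View pics/s7.png

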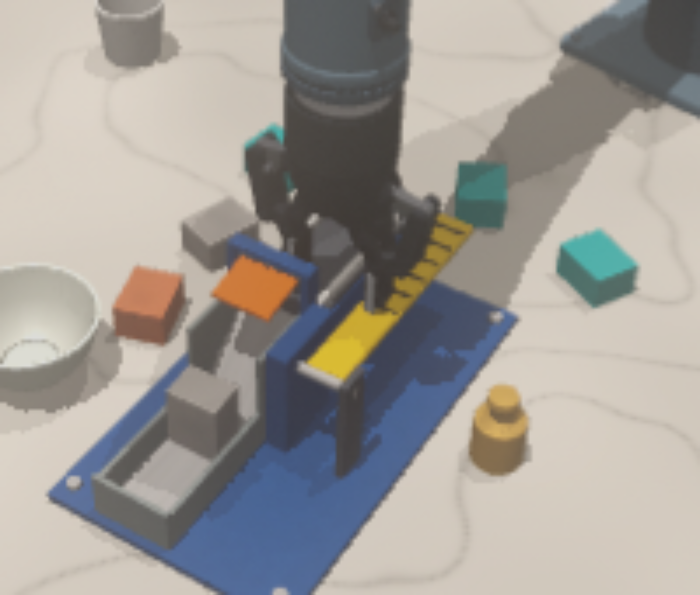

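```bash
python3 - <<'E'
from h import *
P,im,ok=cloud("s7.npz"); C=toC(P); z=C[...,2];x=C[...,0];y=C[...,1]
q=ok&(abs(y)<24)&(x>45)&(x<160)&(z>20); X=C[q]
print(len(X),np.percentile(X,[2,50,98],axis=0).round(1))
t=q&(z>np.percentile(X[:,2],98)-8); print(np.percentile(C[t],[2,50,98],axis=0).round(1))
X=X[X[:,2]>45]
for zz in range(18,76,6):
    k=q&(abs(z-zz)<3); 
    if k.sum()>2: print(zz,k.sum(),np.percentile(C[k],[5,50,95],axis=0).round(0)[:,:2].tolist())
# fully open flap
f=ok&(x>-5)&(x<70)&(abs(y)<25)&(z>95); print("flap",np.polyfit(C[f][:,0],C[f][:,2],1))
E
```

```text
444 [[ 45.7 -22.   20.7]
 [ 93.    3.   52.7]
 [101.8  17.5 107.2]]
[[ 45.  -22.6 105.3]
 [ 46.    0.6 107.6]
 [ 47.9  22.4 110. ]]
18 11 [[52.0, -10.0], [58.0, 10.0], [107.0, 16.0]]
24 52 [[48.0, -17.0], [94.0, 7.0], [102.0, 17.0]]
30 48 [[46.0, -18.0], [98.0, 6.0], [101.0, 17.0]]
36 35 [[78.0, -19.0], [99.0, 8.0], [102.0, 17.0]]
42 31 [[77.0, -16.0], [100.0, 7.0], [101.0, 17.0]]
48 36 [[77.0, -18.0], [100.0, 4.0], [102.0, 17.0]]
54 36 [[78.0, -21.0], [99.0, 7.0], [102.0, 17.0]]
60 173 [[73.0, -21.0], [87.0, -2.0], [101.0, 16.0]]
66 5 [[74.0, -18.0], [78.0, -8.0], [97.0, 11.0]]
flap [ -3.21299974 357.42588718]
```

The block is standing on end in the tray, x 72–101, with its top at about 62 mm, and it's clear of the flap. Now I'll let the pedal up by rising straight.

```bash
python3 -m handwheel '[{"tx":-1,"ty":0,"tz":-3,"rx":0,"ry":0,"rz":0,"jaw":64},{"tx":-2,"ty":0,"tz":-8,"rx":0,"ry":0,"rz":0,"jaw":64},{"tx":-3,"ty":0,"tz":-14,"rx":0,"ry":0,"rz":0,"jaw":64},{"tx":-3,"ty":0,"tz":-21,"rx":0,"ry":0,"rz":0,"jaw":64},{"tx":-3,"ty":0,"tz":-29,"rx":0,"ry":0,"rz":0,"jaw":64},{"tx":-3,"ty":0,"tz":-40,"rx":0,"ry":0,"rz":0,"jaw":64},{"tx":-3,"ty":0,"tz":-55,"rx":0,"ry":0,"rz":0,"jaw":64},{"tx":-3,"ty":0,"tz":-75,"rx":0,"ry":0,"rz":0,"jaw":64}]'
python3 -m handwheel '[{"tx":0,"ty":0,"tz":-15,"rx":0,"ry":0,"rz":0,"jaw":64},{"tx":0,"ty":0,"tz":-30,"rx":0,"ry":0,"rz":0,"jaw":64},{"tx":0,"ty":0,"tz":-45,"rx":0,"ry":0,"rz":0,"jaw":64},{"tx":-10,"ty":0,"tz":-60,"rx":0,"ry":0,"rz":0,"jaw":64},{"tx":-25,"ty":0,"tz":-70,"rx":0,"ry":0,"rz":0,"jaw":64},{"tx":-40,"ty":0,"tz":-75,"rx":0,"ry":0,"rz":0,"jaw":64},{"tx":-50,"ty":0,"tz":-75,"rx":0,"ry":0,"rz":0,"jaw":64},{"tx":-50,"ty":0,"tz":-75,"rx":0,"ry":0,"rz":0,"jaw":64}]'
python3 - <<'E'
from h import *;from rig import *
r=read_camera("scene"); np.savez("s8.npz",**r); cv2.imwrite("pics/s8.png",cv2.resize(r["img"][140:310,170:370],None,fx=3.5,fy=3.5))
r=read_camera("top"); np.savez("t8.npz",**r); cv2.imwrite("pics/t8.png",r["img"])
E
```

```text
time: 8.13
eef_pos: [574.9, 43.1, 155.4]
eef_rot: [0.0, 0.994, 0.108, -0.002]
wrist_force: [0.3, -0.3, -0.1]
width: 54.7
time: 8.8
eef_pos: [525.7, 31.9, 230.8]
eef_rot: [0.0, 0.994, 0.108, -0.001]
wrist_force: [-0.5, -0.1, 0.0]
width: 54.4
```

View pics/s8.png

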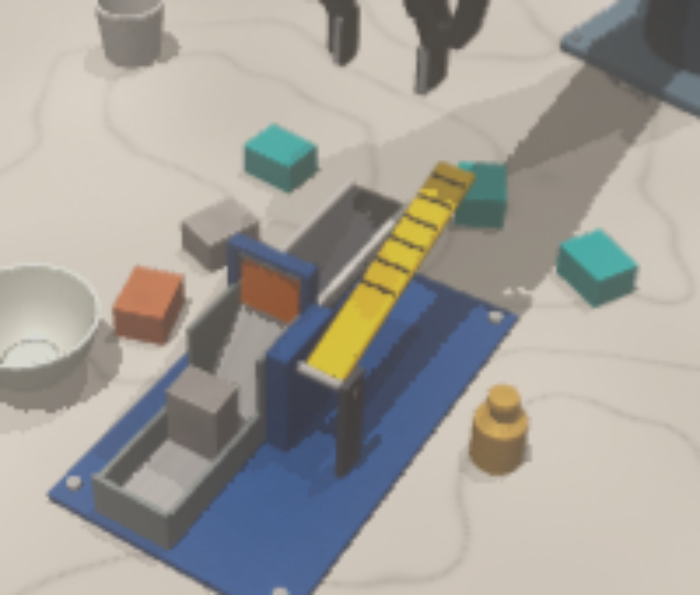

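View pics/t8.png

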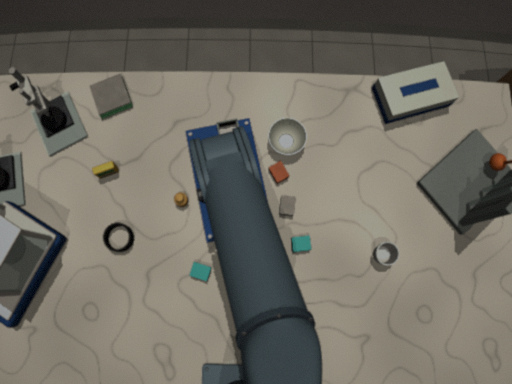

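The scene view shows the flap shut at (270,290), the pedal up, and the block at rest in the tray at (205,410). The bystanders haven't moved and the robot is clear of everything.

```bash
python3 -c "
from rig import *
print(hand_in())"
```

```text
the job is handed in; nothing more can be done
None
```

The job is done and handed in at about 9 s of the 48 s allowed. I held the pedal down with the left finger, and the block went under the open flap and over the lip into the tray. Then I let the pedal up and the flap sprang shut behind it.

- **Pedal:** the wrist camera showed it level before I started pushing, so the flap was fully open. The flap still looked fully open in every picture until I let the pedal up.
- **Forces:** the highest wrist force I read was about 34 N, most of it me pressing the pedal harder than needed. I eased off slightly for the rest of the push.
- **Final pictures:** the flap is closed, the pedal is up, the wrist force is about zero, and the arm is well clear. The bystanders in view are where they were; the arm hid one turquoise block from the top camera, but the scene camera shows it in place.
- **Block position:** it came to rest standing on its end in the tray, not flat. It spans about x = 72–101 mm with its top about 62 mm above the bench, and it did not move between the last two pictures.
- **Failed check:** my numeric estimate of the flap angle gave nothing usable, so "open" and "closed" rest on the pictures and the pedal measurement.

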